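# Stand a small framed painting on its strut

### The arm

A 6-joint arm with a two-finger parallel gripper is mounted at the origin on the work surface. World frame = base frame: x ahead of the robot, y to its left, z up, the work surface at z = 0. Lengths are in m, angles in rad, forces in N, time in s.
With the tool pointing down it reaches from about 0.25 to 0.775 m from the base axis. Payload 4 kg.
Tool frame: the origin (TCP) lies midway between the tips of the shut fingers; the grasp point (between the pads) lies 19 mm behind it; y points along the fingers, x is the direction in which the jaws open and shut, and the axes are right-handed (so a half turn about y gives the same grasp; the last joint's range is limited). The gripper opens to 85 mm and grips with 20 to 120 N. Pads are 22 mm wide; open, the fingers measure 114 mm over their backs; the gripper's body (76 mm by 85 mm) begins 54 mm behind the grasp point. The pads swing forward as they close: fully open they stand 13 mm farther back than shut.
Start: joints at [1.193, 0.087, 1.371, -0, 1.684, -0.103], TCP at [0.149, 0.529, 0.231] pointing down, gripper open.
Joint ranges: [-3.1, 3.1], [-0.76, 2.03], [0.27, 2.55], [-1.08, 4.22], [0.17, 2.65], [-2.57, 2.57]. Speed limits (rad/s): [2.79, 2.79, 3.14, 3.14, 3.14, 3.14].

### API

Orientations are given as a unit quaternion [x, y, z, w].
In Python, from plant import arm gives the robot as it stands.
- The arm moves only by the tool move_arm, never from a script. Its argument "steps" is a list of rows, each a list of 3 entries, a list of its own where there are three numbers: the shift along the tool's x, y, z in units of 15 cm (1.0 is 15 cm), then the turn, a rotation vector about the tool's x, y, z in units of 360 degrees (1.0 is 360 degrees), then the finger opening in mm, from 0 to 85.4. In form: [[[x, y, z], [rx, ry, rz], hand], ...]. A call has 1 to 20 rows; each row shifts and turns the commanded pose from where the row before left it, along the tool's axes as they then stand; what a row does not reach is not made up. A row lasts 1/8 s, in which the tool goes at most 62.5 mm and 10.7 degrees, less where a joint would pass 70% of its speed; a pose out of reach is approached as far as the arm can. A call with a number of a shift or a turn outside -1 to 1 is refused whole. A call with a gripper value outside its range is refused whole. The fingers move at their own pace and stop on an object; "force" is the grip in N (left out, the last holds). Time passes only in rows, so rows that do not move let the fingers close. It gives the time, the measured TCP pose, the force and the opening at its end, in the units of the state.
- arm.get_state(): the state, without advancing time (a new reading comes with each control period).
- arm.get_image(name): name is "scene" or "side" or "wrist"; returns the picture (400x640x3 uint8, red, green, blue); there is no depth.
- arm.camera_model(name): a dict with "vertical_fov" (degrees; the focal length in pixels is half the picture's height over the tangent of half this angle, whatever the lens; pixels are square), "cx", "cy" (the principal point, pixels), "extrinsics" (4x4, takes a point from world to camera coordinates). Camera axes: x right, y down, z forward; pixel columns grow to the right and rows downward; lengths in m; the calibration is good to about 2 mm. The wrist camera is an equidistant fisheye: a pixel r from the principal point sees the ray r / f radians off the axis. A picture is of the moment at which its call begins: read the wrist's pose just before it. camera_model takes no time and is no camera call; for the wrist camera it gives the pose at the moment of the call.
- arm.hand_in(): hands the job in, once; it reports no verdict.
The state is a dict: "t": time; "joints": joint angles; "dq": joint speeds; "joint_torque": joint torques, N m; "tcp_pos": TCP position; "orientation": TCP orientation; "contact_force": force on the tool from outside, world axes, zero at the start; "wrist_torque": the same for the moment, N m; "gripper_width": opening from 0.0 (shut) to 1.0 (fully open).
Only numpy, scipy, OpenCV 4.12 (cv2) and the standard library are available. Lean on these libraries where they do the work, as an engineer would, in place of code of your own. Each camera call takes 0.05 s, during which the arm holds its last target.

### The job

The small framed painting lies face down on the studio table. Swing the wooden strut on its back fully open to its stop, then stand the painting on the white display plinth so that it leans back on the strut, square with the plinth, with the picture facing away from the robot and both its bottom edge and the strut's foot on the plinth. Set it down without slamming it, let go, and do not knock over the brush jar or the mug.

Things in the scene. Friction and masses are not known exactly. Their poses are not given: they have to be found in the camera images.
- frame: Loose wooden picture frame, 180 mm tall (x), 140 wide (y), 24 deep (z), 0.3-0.65 kg, starting face down, bottom edge roughly towards the robot. Origin: middle of its front face plane; x to the top edge (+90 mm), z out of its back. On the open strut its x leans 0.34 rad back from vertical, on bottom back edge and strut foot. It can also balance upright on its bottom edge: not wanted.
- frame_knob (a point): Centre of the round wooden ball knob (26 mm diameter, on a 10 mm neck) in the middle of the top edge: 20 mm beyond the top edge, 18 mm above the face plane, 200 mm above the bottom edge. Pinched on its two sides along the frame's y, the frame turns easily about the pinch line (more so with a light grip) and hangs upright within about 0.2 rad when lifted.
- frame_bottom (a point): Middle of the frame's bottom back edge, in the frame at (-90, 0, 24) mm. Axes as the frame's.
- strut_hinge (a point): Middle of the strut's hinge axis (along the frame's y), in the frame at (35, 0, 30) mm: 6 mm proud of the back.
- strut_grip (a point): Point on the centre line of the strut 90 mm from the hinge, where it is 20 mm wide and 12 mm thick (folded, it lies on the frame's back, its middle 6 mm above the back, and can be pinched on its two sides). It moves on an arc of 90 mm about the hinge.
- strut_foot (a point): Centre of the strut's round cross-foot (12 mm diameter, 34 mm long along the frame's y), 114 mm from the hinge.
- strut (a joint): Strut angle in rad: 0 folded on the back, 0.6 fully open at its stop (foot lifted away from the back). Light friction hinge (0.04 N m) that stays where it is left; starts 0 to 0.12.
- plinth: White slab, fixed to the table, 180 mm (x) by 240 mm (y), 12 mm thick; origin at the middle of its underside. Its x points roughly away from the robot; the picture is to face its +x, with the strut on its -x side.
- brush_jar: White jar of paint brushes, 88 mm diameter, about 260 mm tall with the brushes, loose; origin at the centre of its underside. Bystander.
- water_mug: Blue mug, 76 mm diameter, 85 mm tall, loose; origin at the centre of its underside. Bystander.

How it is judged:
By the outcome, as a careful person would: the job done as asked, in the order asked, and still so for the second after the job is handed in, with the robot touching nothing.
It also fails if it takes over 72 s, if anything falls off the work surface, if the arm or the gripper's body presses on something with over 40 N, if the wrist force passes 120 N, or if a joint passes its speed limit or range.

## Working session

There is one attempt and no reset: what is moved stays moved. The work goes in short steps, Python scripts to look and compute and a tool call to move; the robot and the scene stay as the last step left them, time stands still between calls to the robot, and variables do not carry over. Pictures are saved under pics/ and viewed, and the job is handed in when it is done.

Besides the shell and the picture viewer there is one more tool, called after ">>>" as a command line: name --argument value ..., lists and objects as JSON in quotes. move_arm: Moves the arm, as the interface text tells. Shifts and turns lie within -1 to 1; 1 stands for 15 cm of shift or 360 degrees of turn. Its arguments: {"type":"object","properties":{"steps":{"type":"array"},"force":{"type":"number"}},"required":["steps"]}

```bash
ls; mkdir -p pics; python3 - <<'E'
from plant import arm
import cv2,numpy as np
print(arm.get_state())
for n in ["scene","side","wrist"]:
    m=arm.camera_model(n); im=arm.get_image(n)
    cv2.imwrite(f"pics/{n}0.png",im[:,:,::-1]); print(n,m)
E
```

```text
pics
{'t': 0.0, 'joints': array([ 1.19293087e+00,  8.80060229e-02,  1.37229680e+00,  4.45768333e-05,
        1.68359832e+00, -1.03107767e-01]), 'dq': array([-0.00233248, -0.00228177, -0.00152545, -0.00136171, -0.00200546,
       -0.00134684]), 'joint_torque': array([ 8.97674136e-05, -3.51850998e+01, -3.13282335e+01, -1.04827977e-04,
        1.05711105e-02,  2.03753110e-06]), 'tcp_pos': array([0.14902965, 0.52889908, 0.23008966]), 'orientation': array([ 0.56417097,  0.42611064, -0.42752282, -0.56335165]), 'contact_force': array([-0.64319302,  0.39327024, -0.05605222]), 'wrist_torque': array([ 0.00691079,  0.02785192, -0.02179612]), 'gripper_width': 1.002266284290506}
scene {'vertical_fov': 57.42452382413683, 'cx': 315.12539426734105, 'cy': 204.42228448587178, 'extrinsics': array([[ 0.89452415,  0.44700209, -0.00395915, -0.44229829],
       [ 0.32279557, -0.65204291, -0.68603431, -0.12551169],
       [-0.3092403 ,  0.61239626, -0.72755842,  1.27966631],
       [ 0.        ,  0.        ,  0.        ,  1.        ]])}
side {'vertical_fov': 50.0313902787775, 'cx': 321.3216571524512, 'cy': 196.03014697945002, 'extrinsics': array([[ 0.89140862, -0.45274623,  0.02028628, -0.44508411],
       [-0.22673587, -0.48428159, -0.845022  ,  0.1379119 ],
       [ 0.3924048 ,  0.74866026, -0.53434659,  1.21464151],
       [ 0.        ,  0.        ,  0.        ,  1.        ]])}
wrist {'vertical_fov': 65.70646984690485, 'cx': 319.3248386330255, 'cy': 194.42972188260663, 'extrinsics': array([[ 0.2712632 ,  0.96250304, -0.00204331, -0.54939689],
       [ 0.91300447, -0.25663977,  0.31711018, -0.04049195],
       [ 0.30469512, -0.08788587, -0.9483865 ,  0.380617  ],
       [ 0.        ,  0.        ,  0.        ,  1.        ]])}
```

View pics/scene0.png

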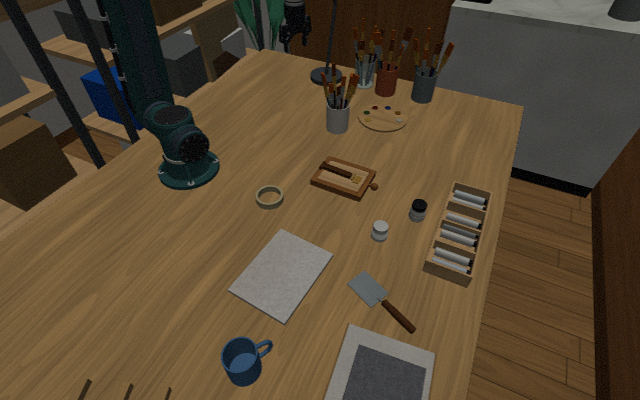

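View pics/side0.png

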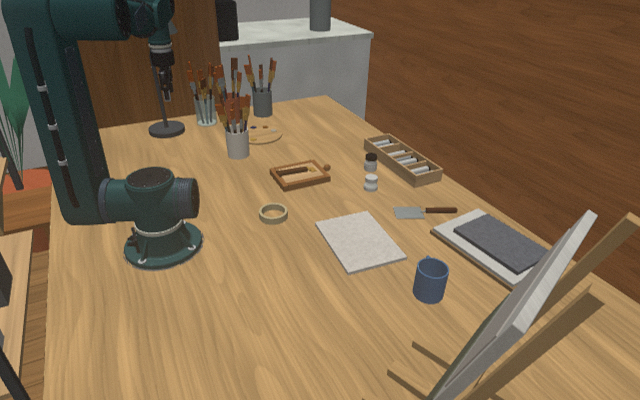

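View pics/wrist0.png

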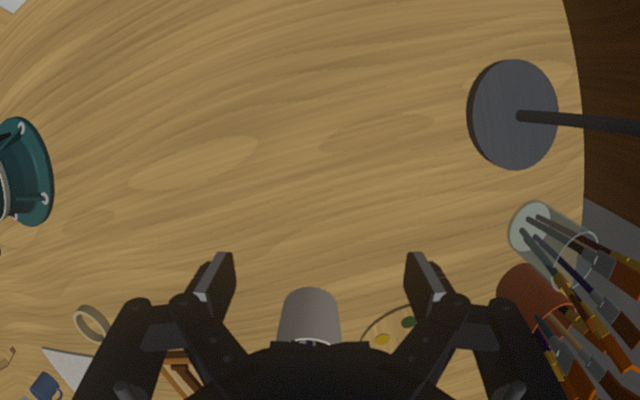

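The pictures show the frame at scene (343,178), the knob to its right at (374,186), the plinth at (282,274), the mug at (242,362) and the jar at (338,118). I'll zoom in on these next.

```bash
python3 - <<'E'
import cv2
a=cv2.imread("pics/scene0.png"); b=cv2.imread("pics/side0.png")
A=cv2.resize(a[140:215,295:395],None,fx=8,fy=8,interpolation=cv2.INTER_CUBIC)
B=cv2.resize(b[145:200,260:345],None,fx=9,fy=9,interpolation=cv2.INTER_CUBIC)
cv2.imwrite("pics/zs.png",A);cv2.imwrite("pics/zd.png",B)
E
```

```text
(no output)
```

View pics/zs.png

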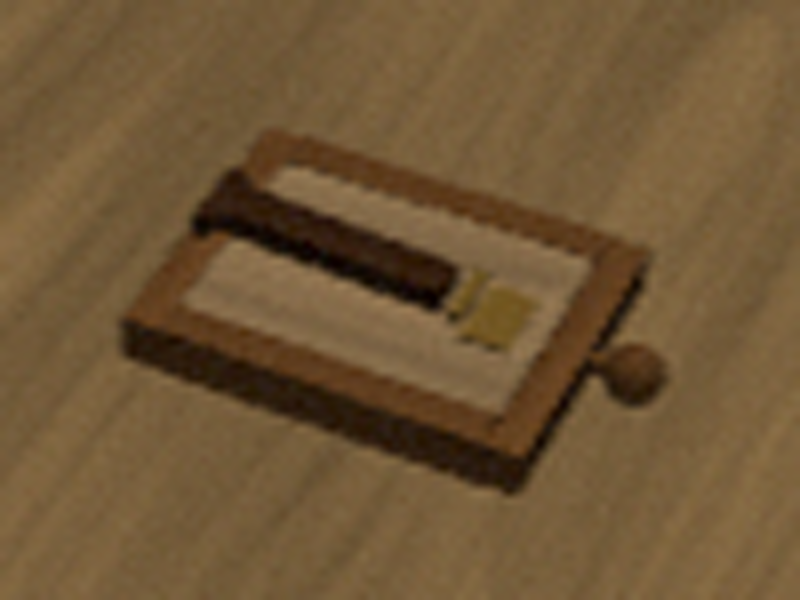

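View pics/zd.png

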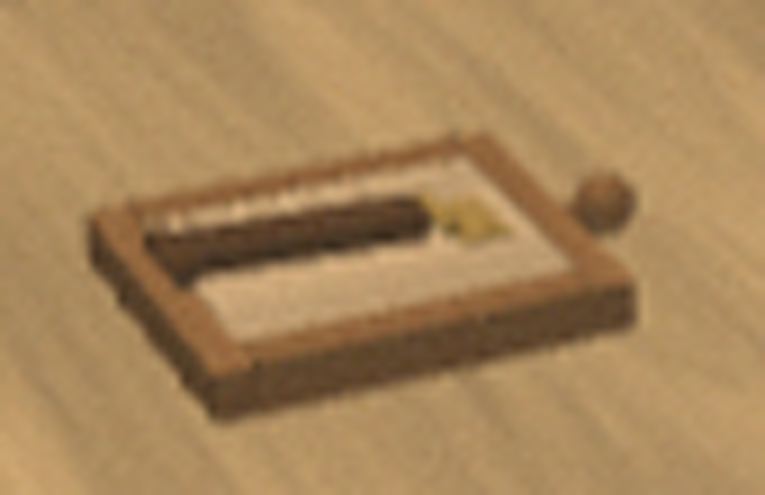

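```bash
cat > h.py <<'E'
import numpy as np, cv2
def ray(m,u,v,fish=False):
    f=200/np.tan(np.radians(m["vertical_fov"]/2)); E=m["extrinsics"]; R=E[:3,:3]; o=-R.T@E[:3,3]
    a=np.array([u-m["cx"],v-m["cy"]])/f
    if fish:
        th=np.linalg.norm(a); d=np.r_[a/th*np.sin(th),np.cos(th)] if th>1e-9 else np.array([0,0,1.])
    else: d=np.r_[a,1]
    d=R.T@d; return o,d/np.linalg.norm(d)
def onz(r,z): o,d=r; return o+d*(z-o[2])/d[2]
def tri(*rs):
    A=sum(np.eye(3)-np.outer(d,d) for o,d in rs); b=sum((np.eye(3)-np.outer(d,d))@o for o,d in rs)
    p=np.linalg.solve(A,b); e=[np.linalg.norm((np.eye(3)-np.outer(d,d))@(p-o)) for o,d in rs]
    return p,max(e)
def proj(m,p,fish=False):
    f=200/np.tan(np.radians(m["vertical_fov"]/2)); c=m["extrinsics"][:3]@np.r_[p,1]
    if fish:
        r=np.hypot(c[0],c[1]); th=np.arctan2(r,c[2]); return np.array([m["cx"]+f*th*c[0]/r,m["cy"]+f*th*c[1]/r])
    return np.array([m["cx"]+f*c[0]/c[2],m["cy"]+f*c[1]/c[2]])
E
python3 - <<'E'
from plant import arm
from h import *
np.set_printoptions(precision=4,suppress=True)
ms,md=arm.camera_model("scene"),arm.camera_model("side")
S=lambda p:((p[0]+.5)/8-.5+295,(p[1]+.5)/8-.5+140)
D=lambda p:((p[0]+.5)/9-.5+260,(p[1]+.5)/9-.5+145)
for n,s,d in [("b+y",(270,128),(95,215)),("b-y",(125,325),(222,375)),("t-y",(525,455),(635,285)),("t+y",(650,250),(485,133)),("knob",(633,374),(604,202))]:
    p,e=tri(ray(ms,*S(s)),ray(md,*D(d))); print(n,p,e, onz(ray(ms,*S(s)),.024),onz(ray(md,*D(d)),.024))
for n,m in [("scene",ms),("side",md)]:
    im=cv2.imread(f"pics/{n}0.png"); hsv=cv2.cvtColor(im,cv2.COLOR_BGR2HSV)
    roi=(215,335,220,340) if n=="scene" else (200,280,305,415)
    mask=np.zeros(im.shape[:2],np.uint8); y0,y1,x0,x1=roi
    mask[y0:y1,x0:x1]=((hsv[y0:y1,x0:x1,1]<60)&(hsv[y0:y1,x0:x1,2]>90))*255
    cs,_=cv2.findContours(mask,0,1); c=max(cs,key=cv2.contourArea)
    ap=cv2.approxPolyDP(cv2.convexHull(c),5,True)[:,0]; print(n,cv2.contourArea(c),ap.tolist())
    for q in ap: print(onz(ray(m,*q),.012))
    b=cv2.inRange(hsv,(100,90,30),(125,255,255)); 
    cs,_=cv2.findContours(b,0,2)
    for c in cs:
        if cv2.contourArea(c)>200: print("blue",cv2.boundingRect(c),cv2.contourArea(c))
E
```

```text
b+y [0.4193 0.2547 0.0235] 0.00013245900530754602 [0.4195 0.2543 0.024 ] [0.419  0.2535 0.024 ]
b-y [0.4179 0.1168 0.0219] 0.00168795790687265 [0.4202 0.1125 0.024 ] [0.4168 0.1164 0.024 ]
t-y [0.5943 0.1193 0.0194] 0.0004948453671455796 [0.5953 0.1155 0.024 ] [0.5902 0.1113 0.024 ]
t+y [0.5961 0.2569 0.0205] 0.000700030227514105 [0.5975 0.2519 0.024 ] [0.5933 0.2521 0.024 ]
knob [0.6154 0.1847 0.0183] 0.0008985421958959889 [0.6174 0.1777 0.024 ] [0.6107 0.1771 0.024 ]
scene 5051.5 [[280, 229], [332, 253], [284, 323], [227, 289]]
[ 0.4304 -0.103   0.012 ]
[ 0.6036 -0.1134  0.012 ]
[ 0.5863 -0.3506  0.012 ]
[ 0.4092 -0.336   0.012 ]
blue (221, 337, 51, 49) 1607.5
blue (80, 68, 43, 56) 957.5
blue (109, 65, 35, 65) 256.0
side 3334.5 [[367, 211], [406, 258], [348, 274], [315, 222]]
[ 0.6024 -0.1161  0.012 ]
[ 0.5775 -0.3555  0.012 ]
[ 0.4029 -0.3419  0.012 ]
[ 0.4272 -0.099   0.012 ]
```

```bash
python3 - <<'E'
from plant import arm
from h import *
from scipy.spatial.transform import Rotation as R
np.set_printoptions(precision=4,suppress=True)
s=arm.get_state(); M=R.from_quat(s["orientation"]).as_matrix(); print(M)
m=arm.camera_model("wrist");E=m["extrinsics"]; o=-E[:3,:3].T@E[:3,3]
print("cam in tool",M.T@(o-s["tcp_pos"]), "axis in tool", M.T@E[2,:3])
ms,md=arm.camera_model("scene"),arm.camera_model("side")
print("jar",onz(ray(ms,338,130),0),onz(ray(md,238,157),0),"mug",onz(ray(ms,243,383),0),onz(ray(md,430,299),0))
E
```

```text
[[ 0.2713 -0.0006 -0.9625]
 [ 0.9625 -0.0017  0.2713]
 [-0.0018 -1.      0.0002]]
cam in tool [ 0.0003 -0.1425  0.0823] axis in tool [ 0.0001  0.9483 -0.3173]
jar [0.3744 0.4412 0.    ] [0.354  0.4348 0.    ] mug [ 0.5715 -0.5049  0.    ] [ 0.548  -0.4966  0.    ]
```

>>> move_arm --steps '[[[-0.23,0,-0.123],[0,0,0],85],[[-0.23,0,-0.123],[0,0,0],85],[[-0.23,0,-0.123],[0,0,0],85],[[-0.23,0,-0.123],[0,0,0],85],[[-0.23,0,-0.123],[0,0,0],85],[[-0.23,0,-0.123],[0,0,0],85],[[-0.058,0,-0.27],[0,0,0],85],[[-0.058,0,-0.27],[0,0,0],85],[[-0.058,0,-0.27],[0,0,0],85],[[-0.058,0,-0.27],[0,0,0],85],[[-0.058,0,-0.27],[0,0,0],85],[[-0.058,0,-0.27],[0,0,0],85],[[0,0,0],[0,-0.0145,0],85],[[0,0,0],[0,-0.0145,0],85],[[0,0,0],[0,-0.0145,0],85],[[0,0,0],[0,0,0],85],[[0,0,0],[0,0,0],85]]' --force 20

```text
t: 2.28
tcp_pos: [0.4192, 0.1839, 0.2311]
orientation: [-0.501, -0.499, 0.499, 0.501]
contact_force: [0.3, -0.0, -0.7]
gripper_width: 0.995
```

```bash
cat >> h.py <<'E'
def snap(name,tag):
    from plant import arm
    m=arm.camera_model(name); im=arm.get_image(name)[:,:,::-1]
    cv2.imwrite(f"pics/{name}_{tag}.png",im); np.save(f"pics/{name}_{tag}.npy",m,allow_pickle=True); return m,im
E
python3 - <<'E'
from h import *
from plant import arm
from scipy.spatial.transform import Rotation as R
np.set_printoptions(precision=4,suppress=True)
s=arm.get_state(); print(s["t"],s["tcp_pos"],s["contact_force"],R.from_quat(s["orientation"]).as_matrix(),s["joints"])
snap("wrist","a")
E
```

```text
2.275 [0.4192 0.1839 0.2311] [ 0.3022 -0.0318 -0.7377] [[ 0.0027 -0.0003 -1.    ]
 [ 1.     -0.      0.0027]
 [-0.     -1.      0.0003]] [ 0.2894 -0.1199  1.5752  0.0001  1.6866 -1.2787]
```

View pics/wrist_a.png

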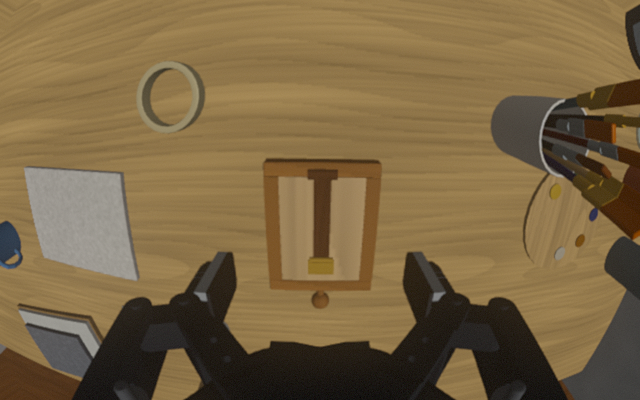

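The wrist view has the frame in the middle, with the strut foot at (321,174), the knob at (320,299), and the plinth on the left at (80,220). I'll zoom in to measure them.

```bash
python3 - <<'E'
import cv2
a=cv2.imread("pics/wrist_a.png")
cv2.imwrite("pics/wz1.png",cv2.resize(a[150:320,250:395],None,fx=4,fy=3.5,interpolation=cv2.INTER_CUBIC))
cv2.imwrite("pics/wz2.png",cv2.resize(a[155:295,15:150],None,fx=4,fy=4,interpolation=cv2.INTER_CUBIC))
E
```

```text
(no output)
```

View pics/wz1.png

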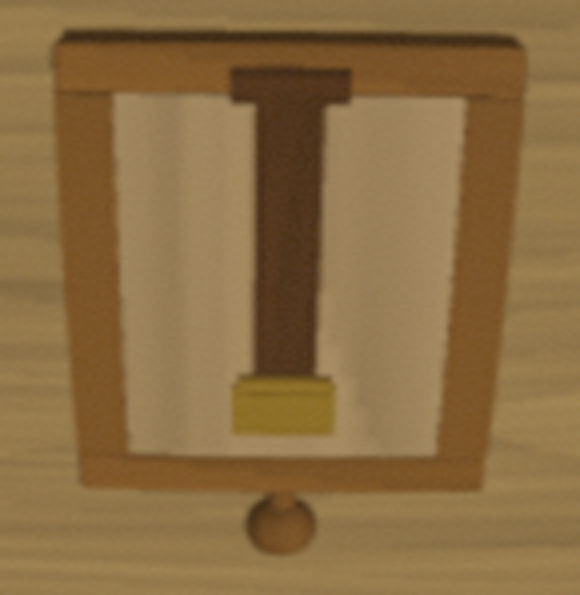

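View pics/wz2.png

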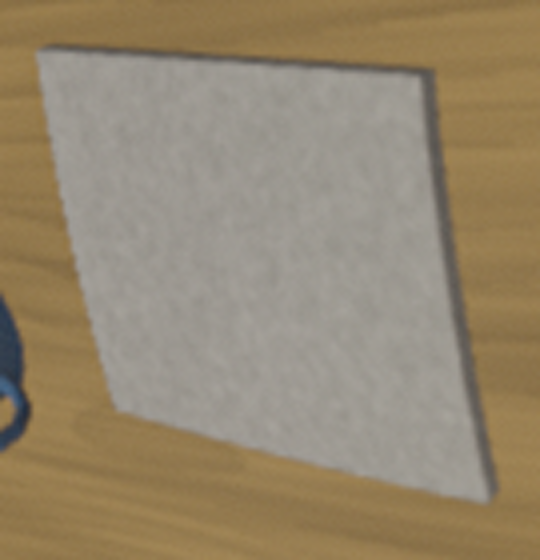

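```bash
python3 - <<'E'
from plant import arm
from h import *
np.set_printoptions(precision=4,suppress=True)
m=np.load("pics/wrist_a.npy",allow_pickle=True).item()
Z=lambda p:((p[0]+.5)/4-.5+250,(p[1]+.5)/3.5-.5+150)
P=lambda p:((p[0]+.5)/4-.5+15,(p[1]+.5)/4-.5+155)
for n,p,z in [("b-y",(57,43),.024),("b+y",(525,48),.024),("t-y",(83,488),.024),("t+y",(480,490),.024),("knob",(281,525),.018),("foot",(291,86),.03),("neck strut",(286,360),.032),("grip l",(254,150),.036),("grip r",(326,150),.036)]:
    print(n,onz(ray(m,*Z(p),True),z))
ms,md=arm.camera_model("scene"),arm.camera_model("side")
S=lambda p:((p[0]+.5)/8-.5+295,(p[1]+.5)/8-.5+140)
D=lambda p:((p[0]+.5)/9-.5+260,(p[1]+.5)/9-.5+145)
print("knob3",tri(ray(m,*Z((281,525)),True),ray(ms,*S((633,374))),ray(md,*D((604,202)))))
print("bt+y3",tri(ray(m,*Z((525,48)),True),ray(ms,*S((270,128))),ray(md,*D((95,215)))))
print("foot mid tri",tri(ray(m,*Z((291,86)),True),ray(ms,*S((218,203)))))
pl=[onz(ray(m,*P(p),True),.012) for p in [(38,50),(421,71),(490,500),(115,408)]]
pl=np.array(pl); print(pl,pl.mean(0))
print("x dirs",[np.arctan2(*(v[[1,0]])) for v in (pl[2]-pl[1],pl[3]-pl[0])],"y",[np.arctan2(-v[0],v[1]) for v in (pl[1]-pl[0],pl[2]-pl[3])])
# triangulate plinth corners with scene: order wrist: (-x,-y),(-x,+y),(+x,+y),(+x,-y)
for w,s,d in zip([(38,50),(421,71),(490,500),(115,408)],[(230,289),(280,230),(332,255),(285,320)],[(348,268),(316,222),(367,211),(405,255)]):
    print(tri(ray(m,*P(w),True),ray(ms,*s),ray(md,*d)))
E
```

```text
b-y [0.4138 0.1198 0.024 ]
b+y [0.4157 0.2565 0.024 ]
t-y [0.5921 0.1161 0.024 ]
t+y [0.5936 0.2539 0.024 ]
knob [0.6144 0.1847 0.018 ]
foot [0.4275 0.1879 0.03  ]
neck strut [0.5282 0.1864 0.032 ]
grip l [0.4475 0.1772 0.036 ]
grip r [0.4476 0.1979 0.036 ]
knob3 (array([0.6152, 0.1849, 0.018 ]), np.float64(0.0010874976433544862))
bt+y3 (array([0.4182, 0.2566, 0.022 ]), np.float64(0.001999897686770085))
foot mid tri (array([0.4262, 0.1878, 0.0343]), np.float64(0.00012191614093726094))
[[ 0.4062 -0.3319  0.012 ]
 [ 0.4246 -0.0946  0.012 ]
 [ 0.602  -0.1098  0.012 ]
 [ 0.583  -0.3483  0.012 ]] [ 0.5039 -0.2212  0.012 ]
x dirs [np.float64(-0.08557503669492082), np.float64(-0.09257482840978816)] y [np.float64(-0.07763609332840868), np.float64(-0.07944536748553178)]
(array([ 0.4109, -0.3294,  0.0134]), np.float64(0.005878045336194593))
(array([ 0.4287, -0.0999,  0.0075]), np.float64(0.0039444603329283215))
(array([ 0.605 , -0.114 ,  0.0077]), np.float64(0.002236333666438344))
(array([ 0.583 , -0.3444,  0.0131]), np.float64(0.0022966897781936868))
```

>>> move_arm --steps '[[[0.012,0.1,-0.1],[0,0.002,0],50],[[0.012,0.1,-0.105],[0,0,0],50],[[0,0.2,0],[0,0,0],50],[[0,0.2,0],[0,0,0],50],[[0,0.2,0],[0,0,0],50],[[0,0.2,0],[0,0,0],50],[[0,0.15,0],[0,0,0],50],[[0,0.1,0],[0,0,0],50],[[0,0.05,0],[0,0,0],50],[[0,0,0],[0,0,0],50],[[0,0,0],[0,0,0],50]]'

```text
t: 3.7
tcp_pos: [0.451, 0.1876, 0.0373]
orientation: [0.504, 0.497, -0.496, -0.503]
contact_force: [0.2, 1.0, 0.0]
gripper_width: 0.584
```

```bash
python3 - <<'E'
from h import *
snap("wrist","b")
E
```

```text
(no output)
```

View pics/wrist_b.png

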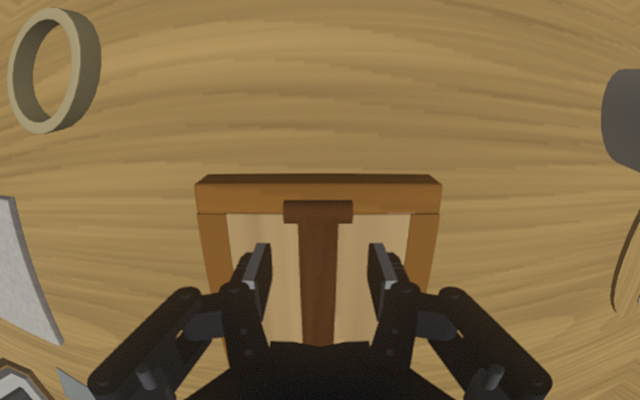

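The strut at (318,270) is centred between the fingers, so I'll lower and pinch it.

>>> move_arm --steps '[[[0,0.04,0],[0,0,0],50],[[0,0.033,0],[0,0,0],40],[[0,0,0],[0,0,0],30],[[0,0,0],[0,0,0],15],[[0,0,0],[0,0,0],10],[[0,0,0],[0,0,0],10],[[0,0,0],[0,0,0],10]]' --force 20

```text
t: 4.62
tcp_pos: [0.4499, 0.1872, 0.0253]
orientation: [-0.503, -0.496, 0.497, 0.504]
contact_force: [-1.0, -1.1, -0.3]
gripper_width: 0.227
```

>>> move_arm --steps '[[[0,-0.03,0.001],[0.008,0,0],10],[[0,-0.03,0.001],[0.008,0,0],10],[[0,-0.03,0.001],[0.008,0,0],10],[[0,-0.03,0.001],[0.008,0,0],10],[[0,-0.03,0.001],[0.008,0,0],10],[[0,-0.03,0.001],[0.008,0,0],10],[[0,-0.03,0.001],[0.008,0,0],10],[[0,-0.03,0.001],[0.008,0,0],10],[[0,-0.03,0.001],[0.008,0,0],10],[[0,-0.03,0.001],[0.008,0,0],10],[[0,0,0],[0,0,0],10],[[0,0,0],[0,0,0],10]]'

```text
t: 6.12
tcp_pos: [0.4586, 0.1871, 0.0692]
orientation: [-0.363, -0.358, 0.604, 0.613]
contact_force: [-3.3, -2.1, 2.4]
gripper_width: 0.226
```

```bash
python3 - <<'E'
from h import *
from plant import arm
s=arm.get_state();print(s["contact_force"],s["wrist_torque"],s["joints"])
m,im=snap("side","c")
cv2.imwrite("pics/side_cz.png",cv2.resize(im[110:220,240:370],None,fx=6,fy=5,interpolation=cv2.INTER_CUBIC))
E
```

```text
[-3.27067002 -2.0995997   2.37210918] [-0.14362966  0.17966346  0.03902537] [ 0.20396458  0.4022267   1.39814922  0.10761048  1.83163337 -1.35117825]
```

View pics/side_cz.png

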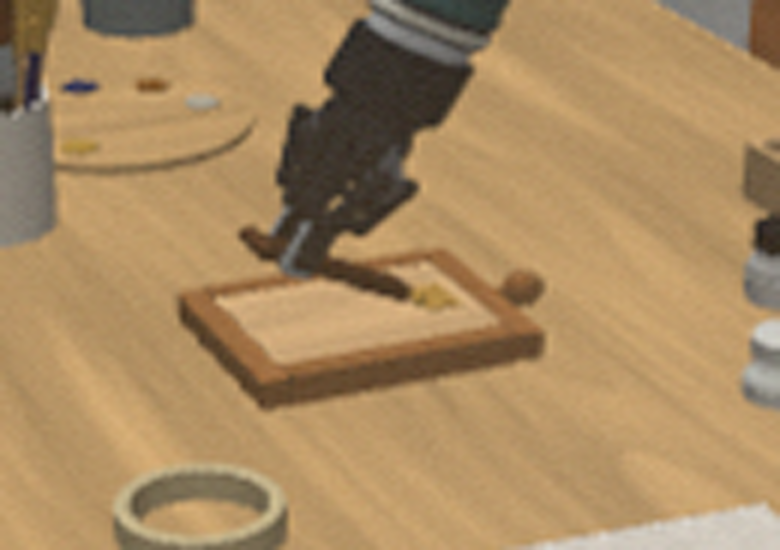

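>>> move_arm --steps '[[[0,-0.03,0.001],[0.008,0,0],10],[[0,0,0],[0,0,0],10]]'

```text
t: 6.42
tcp_pos: [0.461, 0.1872, 0.073]
orientation: [-0.347, -0.343, 0.613, 0.622]
contact_force: [-1.1, -0.5, 1.6]
gripper_width: 0.226
```

>>> move_arm --steps '[[[0,-0.015,0],[0.004,0,0],10],[[0,0,0],[0,0,0],10]]'

```text
t: 6.68
tcp_pos: [0.4619, 0.1873, 0.0746]
orientation: [-0.339, -0.334, 0.617, 0.626]
contact_force: [-2.0, 0.2, -1.0]
gripper_width: 0.229
```

>>> move_arm --steps '[[[0,-0.015,0],[0.004,0,0],10],[[0,0,0],[0,0,0],10]]'

```text
t: 6.92
tcp_pos: [0.4632, 0.1872, 0.0768]
orientation: [-0.331, -0.326, 0.622, 0.631]
contact_force: [-2.5, 0.4, -0.6]
gripper_width: 0.226
```

>>> move_arm --steps '[[[0,-0.015,0],[0.004,0,0],10],[[0,0,0],[0,0,0],10]]'

```text
t: 7.18
tcp_pos: [0.4643, 0.1871, 0.0787]
orientation: [-0.323, -0.318, 0.626, 0.635]
contact_force: [-2.4, 0.3, -0.1]
gripper_width: 0.225
```

```bash
python3 - <<'E'
from h import *
m,im=snap("side","d")
m,im2=snap("scene","d")
a=cv2.resize(im[130:205,260:350],None,fx=6,fy=6,interpolation=cv2.INTER_CUBIC)
b=cv2.resize(im2[135:210,295:385],None,fx=6,fy=6,interpolation=cv2.INTER_CUBIC)
cv2.imwrite("pics/dz1.png",a);cv2.imwrite("pics/dz2.png",b)
E
```

```text
(no output)
```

View pics/dz1.png

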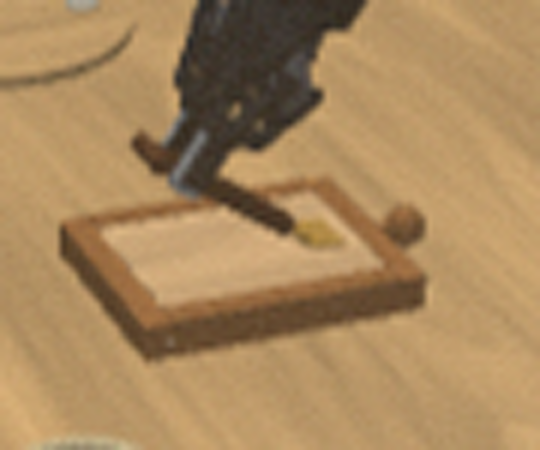

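View pics/dz2.png

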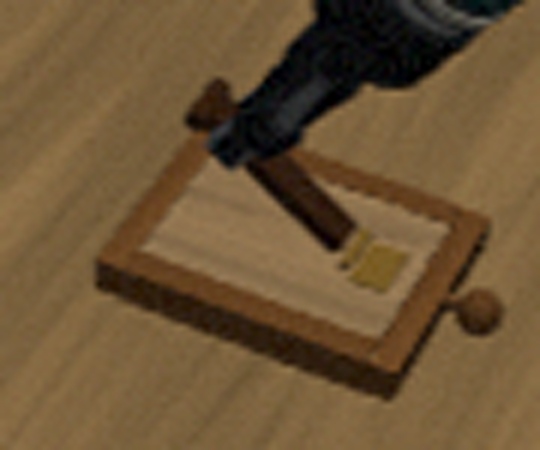

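```bash
python3 - <<'E'
from h import *
from plant import arm
np.set_printoptions(precision=4,suppress=True)
ms,md=arm.camera_model("scene"),arm.camera_model("side")
S=lambda p:((p[0]+.5)/6-.5+295,(p[1]+.5)/6-.5+135)
D=lambda p:((p[0]+.5)/6-.5+260,(p[1]+.5)/6-.5+130)
for n,s,d in [("foot",(211,103),(150,152)),("b-y",(100,265),(152,330)),("b+y",(202,135),(63,227)),("t-y",(390,375),(425,282)),("t+y",(490,220),(318,180)),("knob",(479,311),(405,223)),("hinge",(345,243),(293,227))]:
    print(n,tri(ray(ms,*S(s)),ray(md,*D(d))))
s=arm.get_state()
from scipy.spatial.transform import Rotation as R
print(R.from_quat(s["orientation"]).as_matrix())
E
```

```text
foot (array([0.4524, 0.1912, 0.0992]), np.float64(0.0012929905669138795))
b-y (array([0.421 , 0.1186, 0.0272]), np.float64(0.0010527122234416566))
b+y (array([0.4204, 0.2515, 0.0249]), np.float64(0.004143090755501463))
t-y (array([0.5936, 0.1156, 0.0198]), np.float64(0.00032082165832706045))
t+y (array([0.5962, 0.2629, 0.0154]), np.float64(0.0019203788359727259))
knob (array([0.6177, 0.1855, 0.0184]), np.float64(0.0010467905825378274))
hinge (array([0.5389, 0.1829, 0.0363]), np.float64(0.000573619602452239))
[[ 0.014  -0.5881 -0.8087]
 [ 0.9999  0.0083  0.0113]
 [ 0.     -0.8088  0.5881]]
```

>>> move_arm --steps '[[[0,0.015,0],[-0.004,0,0],10],[[0,0,0],[0,0,0],15],[[0,0,0],[0,0,0],25],[[0,0,0],[0,0,0],35],[[0,0,0],[0,0,0],50],[[0,0,0],[0,0,0],50],[[0,-0.1,0],[0,0,0],50],[[0,-0.2,0],[0,0,0],50],[[0,-0.3,0],[0,0,0],50],[[0,0,0],[-0.024,0,0],50],[[0,0,0],[-0.024,0,0],50],[[0,0,0],[-0.024,0,0],50],[[0,0,0],[-0.024,0,0],50],[[0,0,-0.2],[0,0,0],50],[[0,0,-0.2],[0,0,0],50],[[0,0,-0.2],[0,0,0],50],[[0,0,-0.04],[0,0,0],50],[[0,0,0],[0,0,0],50]]'

```text
t: 9.52
tcp_pos: [0.6101, 0.185, 0.1513]
orientation: [-0.503, -0.496, 0.497, 0.504]
contact_force: [0.2, -0.8, 0.6]
gripper_width: 0.585
```

```bash
python3 - <<'E'
from h import *
from plant import arm
np.set_printoptions(precision=4,suppress=True)
from scipy.spatial.transform import Rotation as R
s=arm.get_state(); print(s["tcp_pos"],s["contact_force"]);print(R.from_quat(s["orientation"]).as_matrix())
snap("wrist","e"); m,im=snap("side","e"); m,im2=snap("scene","e")
a=cv2.resize(im[130:205,260:350],None,fx=5,fy=5,interpolation=cv2.INTER_CUBIC)
b=cv2.resize(im2[135:210,295:385],None,fx=5,fy=5,interpolation=cv2.INTER_CUBIC)
cv2.imwrite("pics/ez.png",np.vstack([a,b])[:,:][:750])
E
```

```text
[0.6101 0.185  0.1513] [ 0.2429 -0.7897  0.616 ]
[[ 0.0143 -0.0005 -0.9999]
 [ 0.9999  0.0002  0.0143]
 [ 0.0002 -1.      0.0005]]
```

View pics/wrist_e.png

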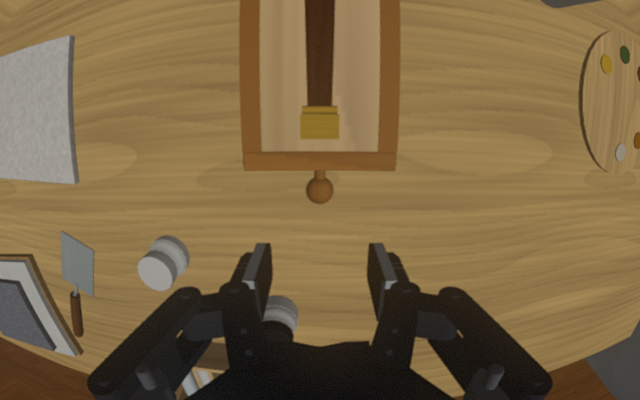

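View pics/ez.png

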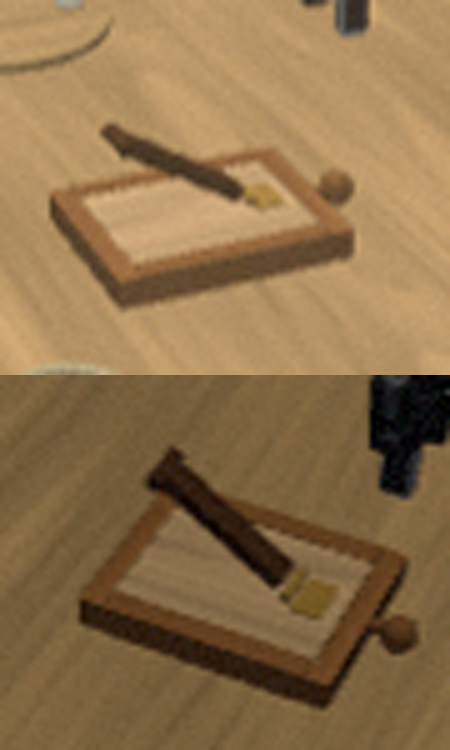

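```bash
python3 - <<'E'
from h import *
from plant import arm
np.set_printoptions(precision=4,suppress=True)
m=np.load("pics/wrist_e.npy",allow_pickle=True).item()
ms,md=arm.camera_model("scene"),arm.camera_model("side")
S=lambda p:((p[0]+.5)/5-.5+295,(p[1]-375+.5)/5-.5+135)
D=lambda p:((p[0]+.5)/5-.5+260,(p[1]+.5)/5-.5+130)
W=cv2.cvtColor(cv2.imread("pics/wrist_e.png"),cv2.COLOR_BGR2HSV)
print(onz(ray(m,319.5,190,True),.018))
for n,s,d in [("foot",(166,469),(114,139)),("hinge",(287,578),(245,188)),("knob",(401,634),(335,187)),("b-y",(82,600),(125,280))]:
    print(n,tri(ray(ms,*S(s)),ray(md,*D(d))))
print("knob3",tri(ray(ms,*S((401,634))),ray(md,*D((335,187))),ray(m,319.5,190,True)))
for th in (.4,.5,.6,.65):
    h=np.array([.540,.186,.030]); f=h+.114*np.array([-np.cos(th),.015,np.sin(th)]); print(th,proj(ms,f),proj(md,f))
print(S((166,469)),D((114,139)))
print("jars",onz(ray(m,162,270,True),0),onz(ray(m,278,310,True),0.03))
E
```

```text
[0.6157 0.1856 0.018 ]
foot (array([0.4449, 0.1926, 0.0898]), np.float64(0.002073656042000841))
hinge (array([0.5391, 0.1814, 0.0376]), np.float64(0.00023139784164203424))
knob (array([0.6179, 0.1895, 0.0152]), np.float64(0.001136681546483669))
b-y (array([0.4199, 0.1188, 0.0231]), np.float64(0.0012839569250336746))
knob3 (array([0.617 , 0.1866, 0.017 ]), np.float64(0.0018516173327572693))
0.4 [324.3387 156.4263] [280.7156 163.0122]
0.5 [325.7481 154.4063] [281.9562 160.102 ]
0.6 [327.4533 152.5739] [283.4752 157.2638]
0.65 [328.4136 151.7354] [284.3343 155.882 ]
(327.8, 153.4) (282.4, 157.4)
jars [ 0.7216 -0.0102  0.    ] [0.7485 0.1384 0.03  ]
```

>>> move_arm --steps '[[[0.003,0.1,-0.04],[0,0,0],50],[[0,0.2,0],[0,0,0],50],[[0,0.2,0],[0,0,0],50],[[0,0.2,0],[0,0,0],50],[[0,0.15,0],[0,0,0],50],[[0,0.08,0],[0,0,0],50],[[0,0.03,0],[0,0,0],50],[[0,0,0],[0,0,0],50],[[0,0,0],[0,0,0],50]]' --force 20

```text
t: 10.8
tcp_pos: [0.617, 0.1856, 0.0084]
orientation: [0.504, 0.497, -0.496, -0.503]
contact_force: [-0.1, 1.0, 1.0]
gripper_width: 0.582
```

>>> move_arm --steps '[[[0,0.02,0.004],[0,0,0],45],[[0,0,0],[0,0,0],35],[[0,0,0],[0,0,0],28],[[0,0,0],[0,0,0],20],[[0,0,0],[0,0,0],15],[[0,0,0],[0,0,0],15]]' --force 25

```text
t: 11.55
tcp_pos: [0.6156, 0.1853, 0.0043]
orientation: [0.504, 0.496, -0.496, -0.503]
contact_force: [-1.7, -1.0, 2.2]
gripper_width: 0.279
```

```bash
python3 - <<'E'
from h import *
snap("wrist","f")
E
```

```text
(no output)
```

View pics/wrist_f.png

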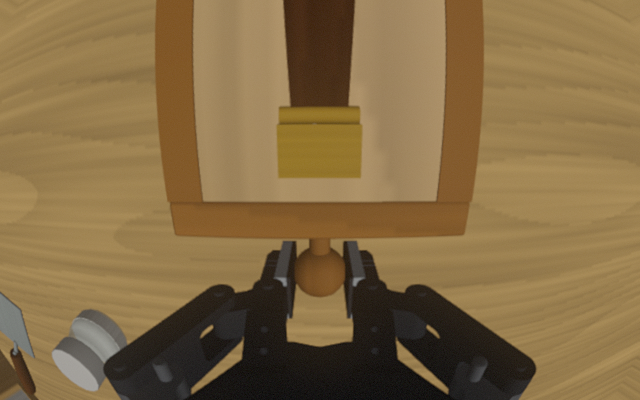

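>>> move_arm --steps '[[[0,-0.133,0.019],[0,0,0],15],[[0,-0.13,0.032],[0,0,0],15],[[0,-0.126,0.045],[0,0,0],15],[[0,-0.121,0.057],[0,0,0],15],[[0,-0.115,0.069],[0,0,0],15],[[0,-0.107,0.08],[0,0,0],15],[[0,-0.099,0.09],[0,0,0],15],[[0,0,0],[0,0,0],15],[[0,0,0],[0,0,0],15]]'

```text
t: 12.72
tcp_pos: [0.5581, 0.1864, 0.1297]
orientation: [0.504, 0.498, -0.495, -0.503]
contact_force: [3.2, -0.3, -0.5]
gripper_width: 0.286
```

```bash
python3 - <<'E'
from h import *
m,im=snap("side","g")
cv2.imwrite("pics/gz.png",cv2.resize(im[60:220,200:400],None,fx=4,fy=3.6,interpolation=cv2.INTER_CUBIC))
E
```

View pics/gz.png

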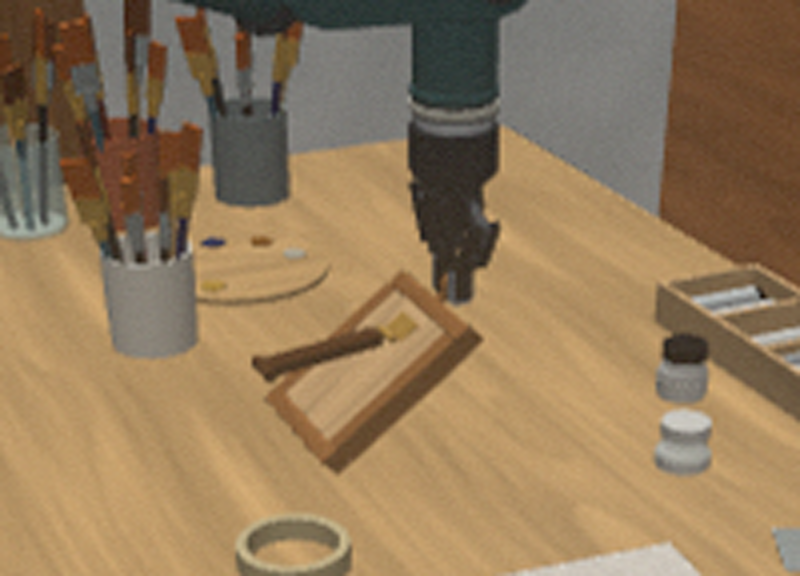

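The frame is pivoting cleanly in the pinch and the strut is still open. I'll carry on along the arc.

>>> move_arm --steps '[[[0,-0.089,0.1],[0,0,0],15],[[0,-0.079,0.108],[0,0,0],15],[[0,-0.068,0.116],[0,0,0],15],[[0,-0.056,0.122],[0,0,0],15],[[0,-0.044,0.127],[0,0,0],15],[[0,-0.031,0.1],[0,0,0],15],[[0,-0.05,0.02],[0,0,0],15],[[0,-0.1,0],[0,0,0],15],[[0,-0.15,0],[0,0,0],15],[[0,-0.1,0],[0,0,0],15],[[0,0,0],[0,0,0],15],[[0,0,0],[0,0,0],15],[[0,0,0],[0,0,0],15]]'

```text
t: 14.4
tcp_pos: [0.4524, 0.1875, 0.2425]
orientation: [-0.503, -0.496, 0.497, 0.504]
contact_force: [-0.1, 0.5, -5.4]
gripper_width: 0.28
```

```bash
python3 - <<'E'
from h import *
m,im=snap("side","h")
cv2.imwrite("pics/hz.png",cv2.resize(im[30:220,200:400],None,fx=3.6,fy=3,interpolation=cv2.INTER_CUBIC))
m,im=snap("scene","h")
E
```

```text
(no output)
```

View pics/hz.png

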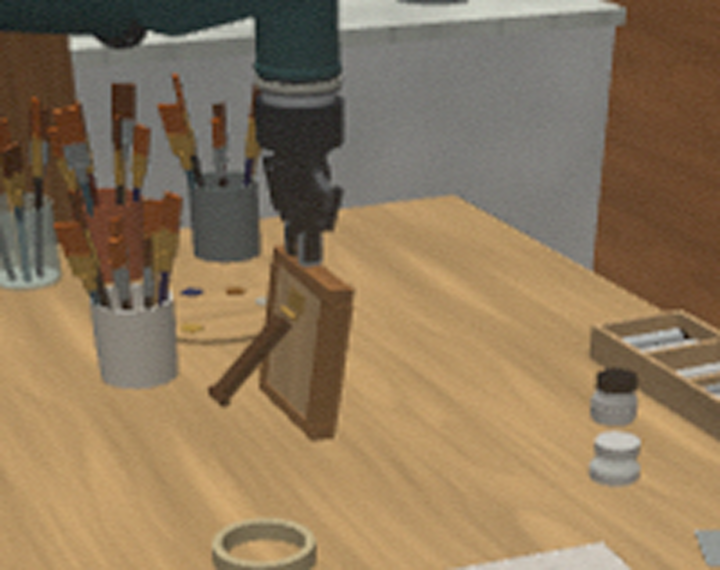

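View pics/scene_h.png

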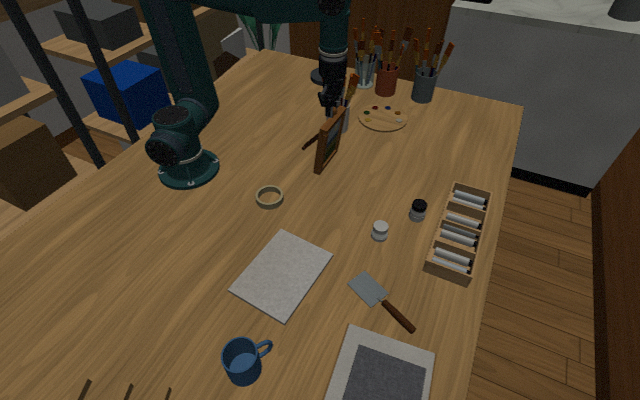

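>>> move_arm --steps '[[[-0.05,-0.05,-0.012],[0,0,0],15],[[-0.1,-0.05,-0.025],[0,0,0],15],[[-0.15,-0.03,-0.037],[0,0,0],15],[[-0.17,0,-0.042],[0,0,0],15],[[-0.18,0,-0.045],[0,0,0],15],[[-0.18,0,-0.045],[0,0,0],15],[[-0.18,0,-0.045],[0,0,0],15],[[-0.18,0,-0.045],[0,0,0],15],[[-0.18,0,-0.045],[0,0,0],15],[[-0.18,0,-0.045],[0,0,0],15],[[-0.18,0,-0.045],[0,0,0],15],[[-0.18,0,-0.045],[0,0,0],15],[[-0.18,0,-0.045],[0,0,0],15],[[-0.18,0,-0.045],[0,0,0],15],[[-0.17,0,-0.042],[0,0,0],15],[[-0.15,0,-0.037],[0,0,0],15],[[-0.1,0,-0.025],[0,0,0],15],[[-0.064,0,-0.016],[0,0,0],15],[[0,0,0],[0,0,0],15]]'

```text
t: 16.88
tcp_pos: [0.5499, -0.2271, 0.263]
orientation: [-0.503, -0.496, 0.496, 0.504]
contact_force: [0.4, -0.5, -5.0]
gripper_width: 0.282
```

>>> move_arm --steps '[[[0,0,0],[0,0.003,0],15],[[0,0,0],[0,0.003,0],15],[[0,0,0],[0,0.003,0],15],[[0,0,0],[0,0.002,0],15],[[0,0,0],[0,0,0],15],[[0,0,0],[0,0,0],15]]'

```text
t: 17.62
tcp_pos: [0.5498, -0.2268, 0.2632]
orientation: [-0.52, -0.479, 0.479, 0.52]
contact_force: [1.1, -0.5, -5.8]
gripper_width: 0.28
```

```bash
python3 - <<'E'
from h import *
from plant import arm
from scipy.spatial.transform import Rotation as R
np.set_printoptions(precision=4,suppress=True)
print(R.from_quat(arm.get_state()["orientation"]).as_matrix())
m,im=snap("side","i")
cv2.imwrite("pics/iz.png",cv2.resize(im[100:300,260:460],None,fx=3,fy=3,interpolation=cv2.INTER_CUBIC))
m,im=snap("scene","i")
cv2.imwrite("pics/iz2.png",cv2.resize(im[150:350,190:390],None,fx=3,fy=3,interpolation=cv2.INTER_CUBIC))
snap("wrist","i")
E
```

```text
[[ 0.0831 -0.     -0.9965]
 [ 0.9965  0.0001  0.0831]
 [ 0.0001 -1.      0.    ]]
```

View pics/iz.png

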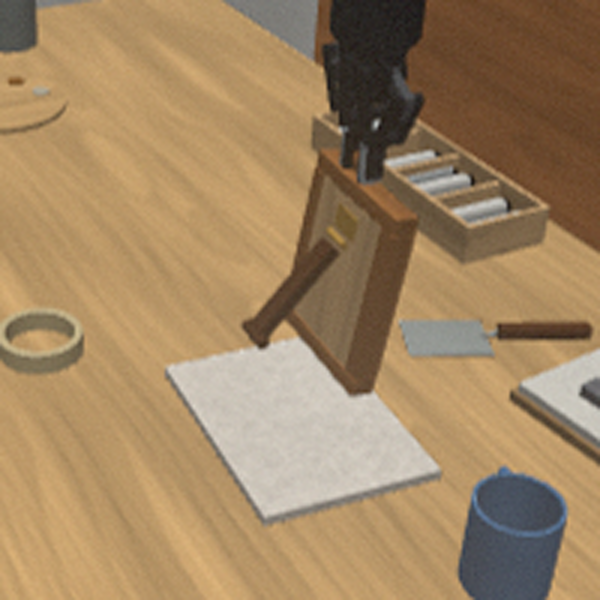

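View pics/iz2.png

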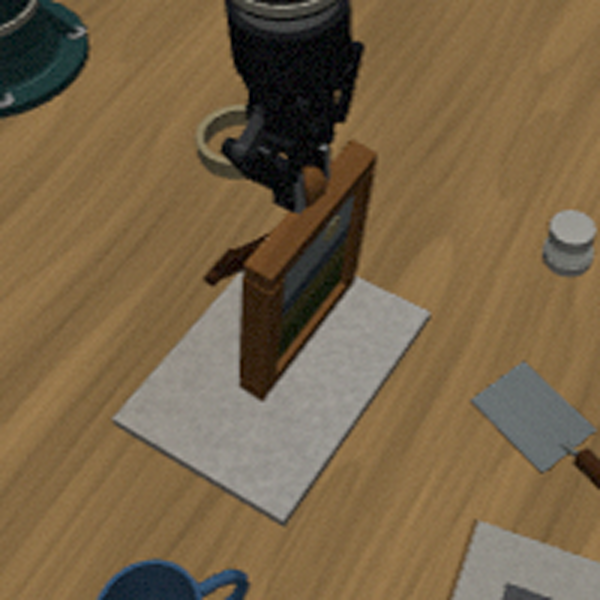

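View pics/wrist_i.png

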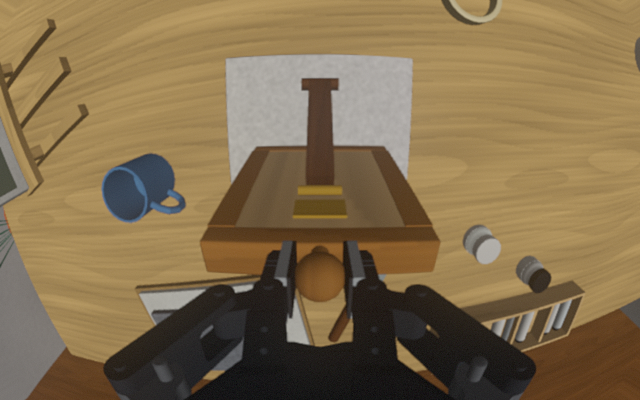

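```bash
python3 - <<'E'
from h import *
np.set_printoptions(precision=4,suppress=True)
L=lambda n:np.load(f"pics/{n}_i.npy",allow_pickle=True).item()
m,ms,md=L("wrist"),L("scene"),L("side")
a=cv2.imread("pics/wrist_i.png"); cv2.imwrite("pics/iz3.png",cv2.resize(a[45:165,215:425],None,fx=3.6,fy=3.6,interpolation=cv2.INTER_CUBIC))
for p in [(228,59),(412,59)]: print("pl near",onz(ray(m,*p,True),.012))
S=lambda p:((p[0]+.5)/3-.5+190,(p[1]+.5)/3-.5+150)
D=lambda p:((p[0]+.5)/3-.5+260,(p[1]+.5)/3-.5+100)
print("B-y",tri(ray(m,258,148,True),ray(ms,*S((241,386))),ray(md,*D((350,390)))), tri(ray(ms,*S((241,386))),ray(md,*D((350,390)))))
print("T-y back",tri(ray(ms,*S((245,268))),ray(md,*D((408,220)))))
print("T front -y", tri(ray(ms,*S((262,280))),ray(md,*D((415,222)))))
for z in(.06,.067,.075): print(z,onz(ray(m,258,148,True),z),onz(ray(m,383,148,True),z))
# plinth corners other
for p in [(113,420),(285,522),(430,316)]: print("scene pl",onz(ray(ms,*S(p)),.012))
for p in [(165,372),(440,472),(266,517)]: print("side pl",onz(ray(md,*D(p)),.012))
E
```

```text
pl near [ 0.4082 -0.3313  0.012 ]
pl near [ 0.4275 -0.0975  0.012 ]
B-y (array([ 0.5184, -0.2903,  0.0805]), np.float64(0.002814001387073061)) (array([ 0.5184, -0.2909,  0.081 ]), np.float64(0.0026579027474129126))
T-y back (array([ 0.5472, -0.3014,  0.2577]), np.float64(0.0008930066935347436))
T front -y (array([ 0.5583, -0.2988,  0.2505]), np.float64(0.0006697459224571796))
0.06 [ 0.5216 -0.2943  0.06  ] [ 0.5334 -0.1519  0.06  ]
0.067 [ 0.5205 -0.2928  0.067 ] [ 0.5321 -0.1532  0.067 ]
0.075 [ 0.5193 -0.2911  0.075 ] [ 0.5306 -0.1548  0.075 ]
scene pl [ 0.4111 -0.3372  0.012 ]
scene pl [ 0.5886 -0.3514  0.012 ]
scene pl [ 0.6089 -0.1183  0.012 ]
side pl [ 0.4225 -0.1063  0.012 ]
side pl [ 0.5809 -0.3525  0.012 ]
side pl [ 0.4075 -0.3357  0.012 ]
```

View pics/iz3.png

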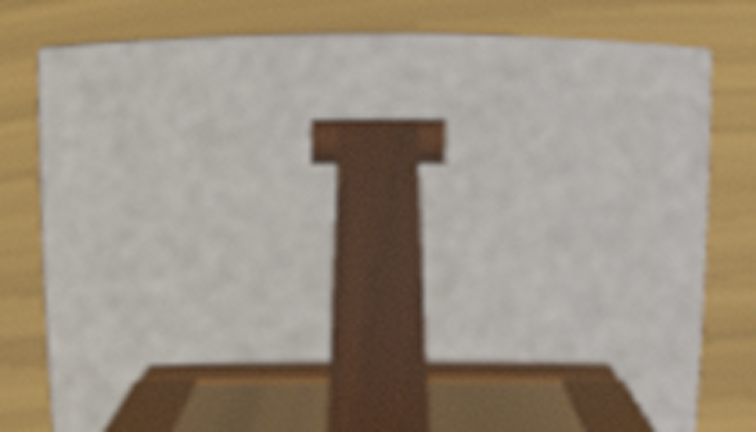

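>>> move_arm --steps '[[[0,0,-0.05],[0,0,0],15],[[0,0,-0.05],[0,0,0],15],[[0,0,0],[-0.0135,0,0],15],[[0,0,0],[-0.0135,0,0],15],[[0,0,0],[-0.0135,0,0],15],[[0,0,0],[-0.0135,0,0],15],[[0,0,0],[0,0,0],15],[[0,0,0],[0,0,0],15],[[0,0,0],[0,0,0],15]]'

```text
t: 18.9
tcp_pos: [0.5653, -0.2281, 0.2632]
orientation: [0.6, 0.553, -0.391, -0.425]
contact_force: [0.0, 0.1, -5.9]
gripper_width: 0.28
```

```bash
python3 - <<'E'
from h import *
from plant import arm
from scipy.spatial.transform import Rotation as R
np.set_printoptions(precision=4,suppress=True)
print(R.from_quat(arm.get_state()["orientation"]).as_matrix())
m,im=snap("side","j")
cv2.imwrite("pics/jz.png",cv2.resize(im[100:300,260:460],None,fx=3,fy=3,interpolation=cv2.INTER_CUBIC))
m,im=snap("scene","j")
cv2.imwrite("pics/jz2.png",cv2.resize(im[150:350,190:390],None,fx=3,fy=3,interpolation=cv2.INTER_CUBIC))
E
```

```text
[[ 0.0826  0.3305 -0.9402]
 [ 0.9966 -0.0273  0.078 ]
 [ 0.0001 -0.9434 -0.3317]]
```

View pics/jz.png

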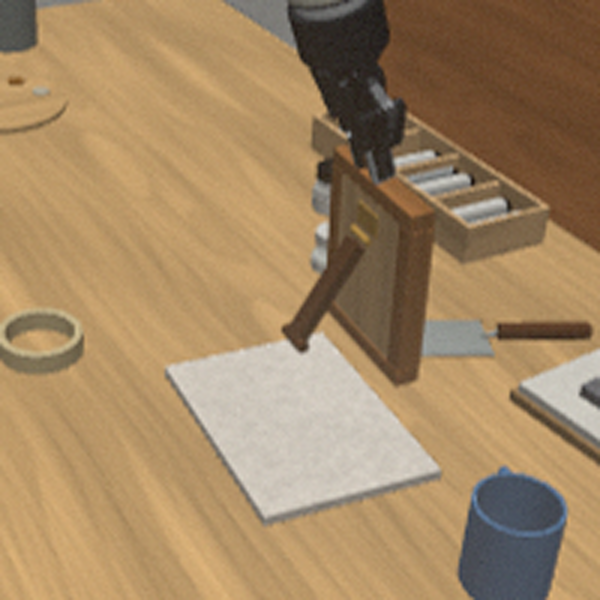

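View pics/jz2.png

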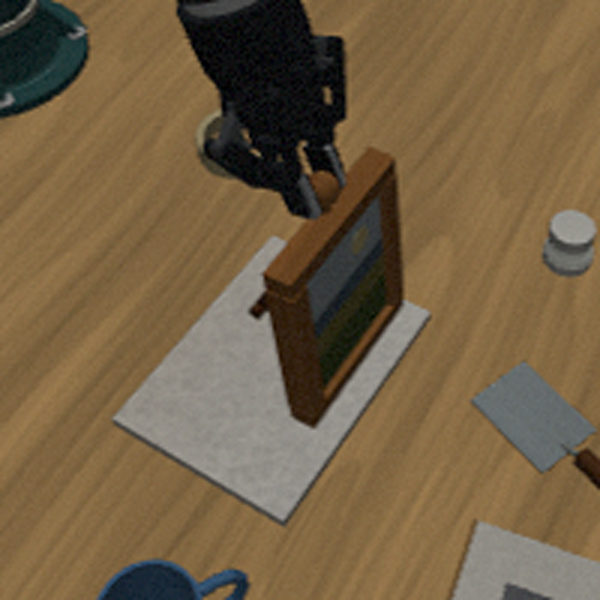

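```bash
python3 - <<'E'
from h import *
np.set_printoptions(precision=4,suppress=True)
L=lambda n:np.load(f"pics/{n}_j.npy",allow_pickle=True).item()
ms,md=L("scene"),L("side")
S=lambda p:((p[0]+.5)/3-.5+190,(p[1]+.5)/3-.5+150)
D=lambda p:((p[0]+.5)/3-.5+260,(p[1]+.5)/3-.5+100)
print("Bback-y",tri(ray(ms,*S((292,413))),ray(md,*D((400,384)))))
print("Bfront-y",tri(ray(ms,*S((313,426))),ray(md,*D((418,378)))))
print("T back-y",tri(ray(ms,*S((265,280))),ray(md,*D((412,222)))))
print("T front-y",tri(ray(ms,*S((293,294))),ray(md,*D((434,210)))))
E
```

```text
Bback-y (array([ 0.5678, -0.2954,  0.0777]), np.float64(0.0002227646865953537))
Bfront-y (array([ 0.5877, -0.297 ,  0.0782]), np.float64(0.0010574751615806247))
T back-y (array([ 0.5585, -0.2956,  0.2481]), np.float64(0.0014576249164842717))
T front-y (array([ 0.5816, -0.2971,  0.2526]), np.float64(0.004249757289456711))
```

>>> move_arm --steps '[[[0,-0.012,0.033],[0,0,0],15],[[0,-0.022,0.063],[0,0,0],15],[[0,-0.022,0.063],[0,0,0],15],[[0,-0.011,0.031],[0,0,0],15],[[0,0.05,0.0175],[0,0,0],15],[[0,0.05,0.0175],[0,0,0],15],[[0,0.05,0.0175],[0,0,0],15],[[0,0.05,0.0175],[0,0,0],15],[[0,0.05,0.0175],[0,0,0],15],[[0,0.05,0.0175],[0,0,0],15],[[0,0.03,0.0105],[0,0,0],15],[[0,0,0],[0,0,0],15],[[0,0,0],[0,0,0],15]]'

```text
t: 20.62
tcp_pos: [0.5351, -0.2257, 0.2113]
orientation: [0.601, 0.553, -0.391, -0.425]
contact_force: [0.9, 0.5, -5.8]
gripper_width: 0.285
```

>>> move_arm --steps '[[[0,0.019,0.0066],[0,0,0],15],[[0,0,0],[0,0,0],15]]'

```text
t: 20.88
tcp_pos: [0.5347, -0.2255, 0.2076]
orientation: [0.601, 0.553, -0.391, -0.425]
contact_force: [-0.3, 0.2, -5.2]
gripper_width: 0.282
```

>>> move_arm --steps '[[[0,0.013,0.0045],[0,0,0],15],[[0,0,0],[0,0,0],15]]'

```text
t: 21.12
tcp_pos: [0.5347, -0.2255, 0.2054]
orientation: [0.601, 0.553, -0.391, -0.425]
contact_force: [0.3, -0.5, -5.4]
gripper_width: 0.284
```

>>> move_arm --steps '[[[0,0.013,0.0045],[0,0,0],15],[[0,0.013,0.0045],[0,0,0],15],[[0,0,0],[0,0,0],15]]'

```text
t: 21.5
tcp_pos: [0.5347, -0.2254, 0.2011]
orientation: [0.601, 0.553, -0.391, -0.425]
contact_force: [0.6, -0.5, -6.6]
gripper_width: 0.281
```

>>> move_arm --steps '[[[0,0.013,0.0045],[0,0,0],15],[[0,0,0],[0,0,0],15]]'

```text
t: 21.75
tcp_pos: [0.5348, -0.2255, 0.1993]
orientation: [0.601, 0.553, -0.391, -0.425]
contact_force: [0.9, -0.4, -5.3]
gripper_width: 0.282
```

>>> move_arm --steps '[[[0,0.01,0.0035],[0,0,0],15],[[0,0,0],[0,0,0],15]]'

```text
t: 22.0
tcp_pos: [0.5354, -0.2256, 0.1988]
orientation: [0.601, 0.553, -0.391, -0.424]
contact_force: [0.8, 0.8, -2.2]
gripper_width: 0.282
```

>>> move_arm --steps '[[[0,-0.013,0.046],[0,0,0],15],[[0,-0.0125,0.0465],[0,0,0],15],[[0,-0.011,0.0477],[0,0,0],15],[[0,-0.0093,0.0476],[0,0,0],15],[[0,-0.0075,0.0475],[0,0,0],15],[[0,-0.0059,0.0488],[0,0,0],15],[[0,0,0],[0,0,0],15],[[0,0,0],[0,0,0],15]]'

```text
t: 23.0
tcp_pos: [0.492, -0.2221, 0.1923]
orientation: [0.601, 0.553, -0.391, -0.425]
contact_force: [0.5, 0.3, -0.6]
gripper_width: 0.28
```

```bash
python3 - <<'E'
from h import *
m,im=snap("side","k")
cv2.imwrite("pics/kz.png",cv2.resize(im[100:300,260:460],None,fx=3,fy=3,interpolation=cv2.INTER_CUBIC))
m,im=snap("scene","k")
cv2.imwrite("pics/kz2.png",cv2.resize(im[150:350,190:390],None,fx=3,fy=3,interpolation=cv2.INTER_CUBIC))
E
```

```text
(no output)
```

View pics/kz.png

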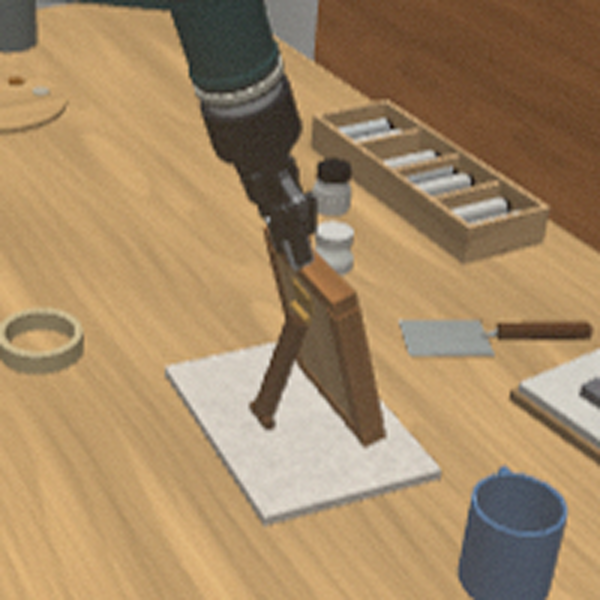

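View pics/kz2.png

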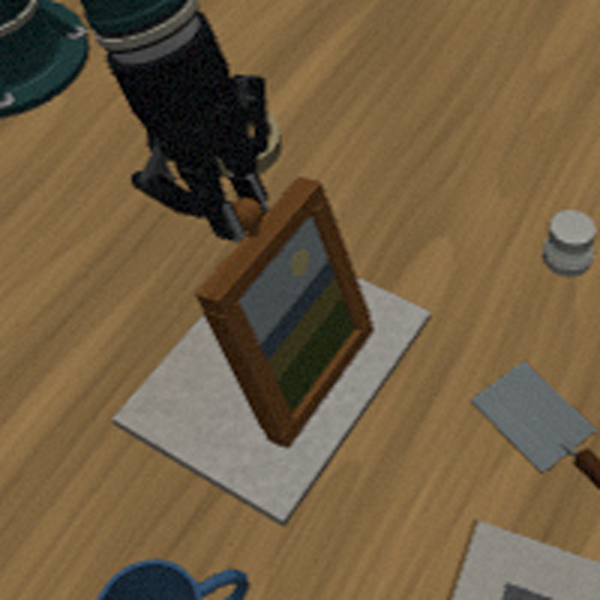

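>>> move_arm --steps '[[[0,-0.004,0.0474],[0,0,0],15],[[0,-0.001,0.025],[0,0,0],15],[[0,0,0],[0,0,0],15]]'

```text
t: 23.48
tcp_pos: [0.482, -0.2215, 0.1906]
orientation: [0.602, 0.553, -0.39, -0.424]
contact_force: [1.5, 0.5, 2.0]
gripper_width: 0.281
```

>>> move_arm --steps '[[[0,-0.001,0.013],[0,0,0],15],[[0,0,0],[0,0,0],15]]'

```text
t: 23.72
tcp_pos: [0.4806, -0.2214, 0.1906]
orientation: [0.602, 0.553, -0.39, -0.423]
contact_force: [2.2, -0.2, 6.2]
gripper_width: 0.285
```

>>> move_arm --steps '[[[0,-0.001,0.013],[0,0,0],15],[[0,0,0],[0,0,0],15]]'

```text
t: 23.98
tcp_pos: [0.4791, -0.2214, 0.1907]
orientation: [0.602, 0.553, -0.39, -0.423]
contact_force: [2.3, 1.7, 6.7]
gripper_width: 0.281
```

```bash
python3 - <<'E'
from h import *
m,im=snap("side","l")
cv2.imwrite("pics/lz.png",cv2.resize(im[180:280,300:420],None,fx=5,fy=5,interpolation=cv2.INTER_CUBIC))
E
```

```text
(no output)
```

View pics/lz.png

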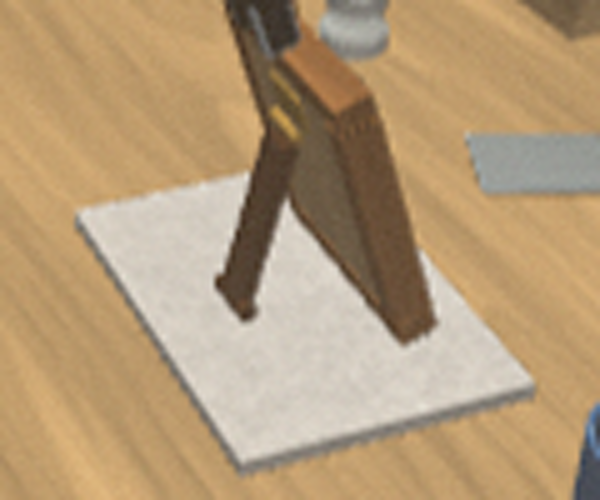

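>>> move_arm --steps '[[[0,-0.006,0],[0,0,0],24],[[0,0,0],[0,0,0],26],[[0,0,0],[0,0,0],28],[[0,0,0],[0,0,0],32],[[0,0,0],[0,0,0],40],[[0,0,0],[0,0,0],48],[[0,0,0],[0,0,0],48],[[0,0,0],[0,0,0],48]]'

```text
t: 25.02
tcp_pos: [0.4774, -0.2208, 0.1891]
orientation: [0.601, 0.553, -0.391, -0.425]
contact_force: [-0.3, 0.3, 0.8]
gripper_width: 0.561
```

```bash
python3 - <<'E'
from h import *
snap("wrist","m")
m,im=snap("side","m")
cv2.imwrite("pics/mz.png",cv2.resize(im[180:280,300:420],None,fx=5,fy=5,interpolation=cv2.INTER_CUBIC))
E
```

```text
(no output)
```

View pics/mz.png

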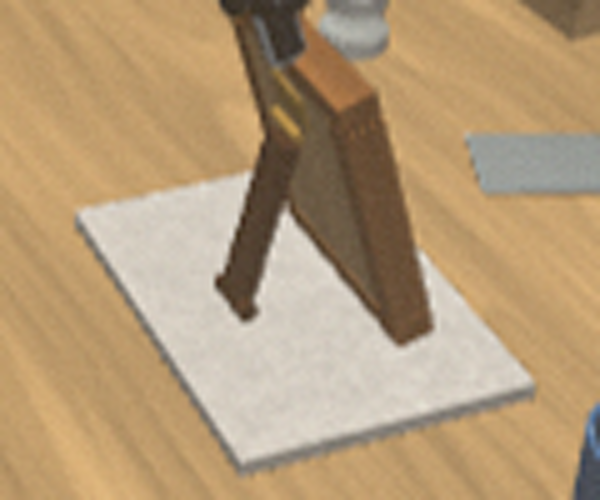

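View pics/wrist_m.png

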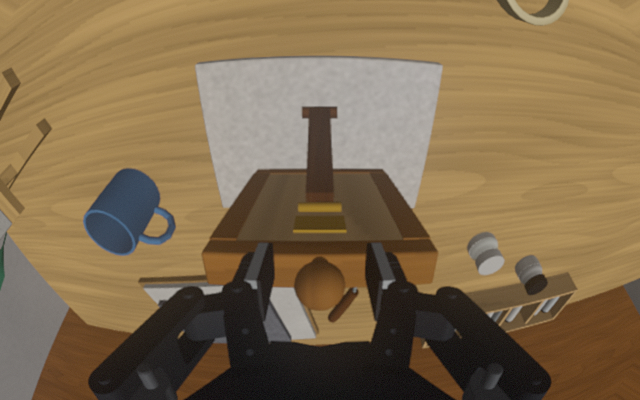

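The frame stands on its own. The ball sits centred between the open pads, so I'll retreat along the tool axis.

>>> move_arm --steps '[[[0,-0.05,0],[0,0,0],50],[[0,-0.1,0],[0,0,0],50],[[0,-0.15,0],[0,0,0],50],[[0,-0.2,0],[0,0,0],50],[[0,-0.2,0],[0,0,0],50],[[0,0,0],[0,0,0],50],[[0,0,0],[0,0,0],50]]'

```text
t: 26.0
tcp_pos: [0.4424, -0.2178, 0.2877]
orientation: [0.601, 0.553, -0.391, -0.425]
contact_force: [-0.4, 0.3, 0.6]
gripper_width: 0.586
```

```bash
python3 - <<'E'
from h import *
snap("wrist","n")
m,im=snap("side","n")
cv2.imwrite("pics/nz.png",cv2.resize(im[150:290,290:430],None,fx=4,fy=4,interpolation=cv2.INTER_CUBIC))
m,im=snap("scene","n")
cv2.imwrite("pics/nz2.png",cv2.resize(im[190:330,210:350],None,fx=4,fy=4,interpolation=cv2.INTER_CUBIC))
E
```

```text
(no output)
```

View pics/nz.png

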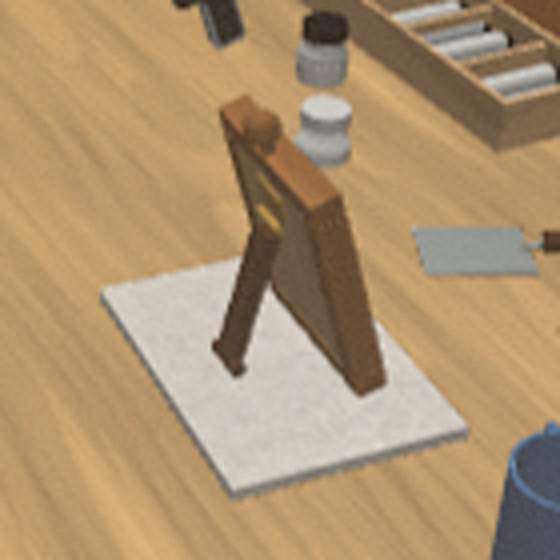

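View pics/nz2.png

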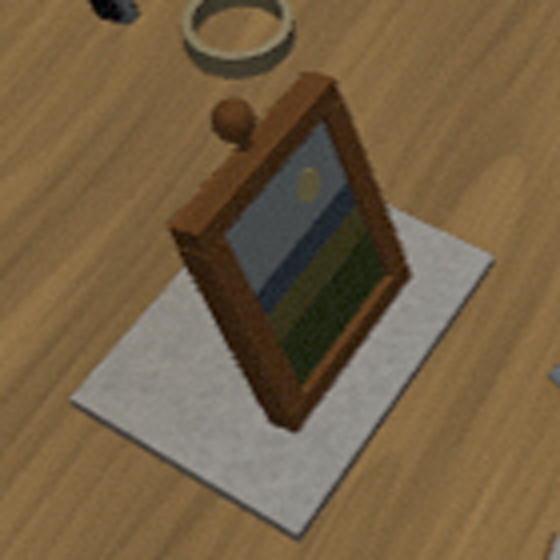

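View pics/wrist_n.png

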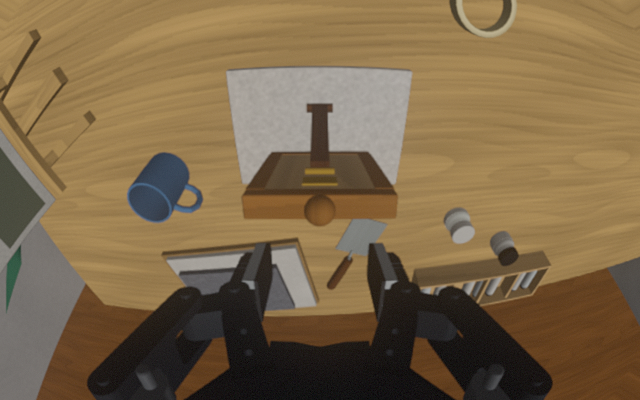

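```bash
python3 - <<'E'
from h import *
np.set_printoptions(precision=4,suppress=True)
L=lambda n:np.load(f"pics/{n}_n.npy",allow_pickle=True).item()
m,ms,md=L("wrist"),L("scene"),L("side")
a=cv2.imread("pics/wrist_n.png"); cv2.imwrite("pics/nz3.png",cv2.resize(a[60:235,215:425],None,fx=3.4,fy=3.4,interpolation=cv2.INTER_CUBIC))
S=lambda p:((p[0]+.5)/4-.5+210,(p[1]+.5)/4-.5+190)
D=lambda p:((p[0]+.5)/4-.5+290,(p[1]+.5)/4-.5+150)
W=lambda p:ray(m,*p,True)
k=tri(W((320,210)),ray(ms,*S((234,121))),ray(md,*D((263,130))));print("knob",k)
print("foot",tri(W((320,108)),ray(md,*D((229,359)))))
print("T-y", tri(ray(ms,*S((173,228))),ray(md,*D((312,208))),W((245,193))))
print("Bfront-y",tri(ray(ms,*S((293,432))),ray(md,*D((383,382)))))
print("Bback-y",tri(ray(ms,*S((272,420))),ray(md,*D((363,394)))))
pl=[onz(W(p),.012) for p in[(228,71),(411,71)]];print(pl, np.arctan2(-(pl[1]-pl[0])[0],(pl[1]-pl[0])[1]))
b=[onz(W(p),.012) for p in[(262,153),(377,153)]];print("bottom edge",b,np.arctan2(-(b[1]-b[0])[0],(b[1]-b[0])[1]))
E
```

```text
knob (array([ 0.4836, -0.2203,  0.2025]), np.float64(0.000577475994230848))
foot (array([ 0.47  , -0.2187,  0.0156]), np.float64(3.6051882021186575e-05))
T-y (array([ 0.481 , -0.2873,  0.1791]), np.float64(0.0024707520092683228))
Bfront-y (array([ 0.5518, -0.2949,  0.0199]), np.float64(0.001962540230627877))
Bback-y (array([ 0.5351, -0.2933,  0.0154]), np.float64(0.00019631018075591075))
[array([ 0.4062, -0.3312,  0.012 ]), array([ 0.4256, -0.0984,  0.012 ])] -0.08317551519203026
bottom edge [array([ 0.5326, -0.3077,  0.012 ]), array([ 0.5465, -0.1425,  0.012 ])] -0.08341640657831188
```

View pics/nz3.png

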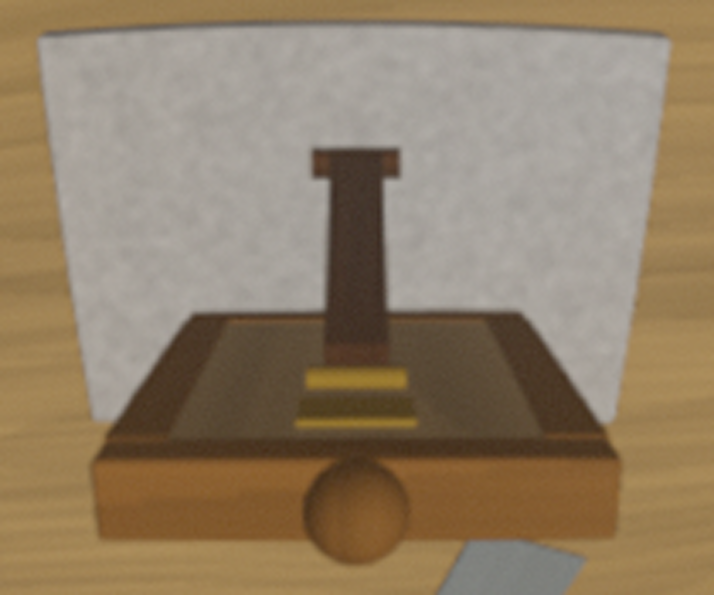

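The knob is 0.2025 m high (0.2026 expected), the foot is on the plinth, and the yaw matches the plinth's. The gripper is clear, so I'm handing in.

```bash
python3 - <<'E'
from plant import arm
print(arm.hand_in(), arm.get_state()["t"])
E
```

```text
the job is handed in; nothing more can be done
the job is handed in; nothing more can be done
```

I swung the strut open to its stop, then picked the painting up by the knob and stood it on the plinth. It leans back on its strut with the picture facing away from the robot. I let go at about 25 s, backed the gripper clear, and handed in at about 26 s of the 72 s allowed.

**Strut:** I opened it until the frame's bottom edge lifted about 5 mm, which showed it had reached the stop. After letting go it measured about 0.58–0.6 rad.

**Set-down:** I lowered the bottom edge in 2–3 mm steps until it touched, then leaned the frame back until the foot touched. Just before release the force was about 7 N.

**Last checks, after backing away:**

| Check | Measured | Expected |
|---|---|---|
| Knob height | 0.2025 m | 0.2026 m for a full lean |
| Strut foot centre height | about 16 mm | 18 mm |
| Frame angle to the plinth | within 0.001 rad | square |

- **On the plinth:** the bottom edge and the strut foot both sit well inside its edges.
- **Bystanders:** the mug stood upright in the last pictures. The arm went nowhere near the jar after it last showed upright, and I did not check the jar again at the end.

**Disagreements:** the cameras differed by up to about 9 mm on where the plinth's centre is, so I used an average. That is small next to the room left on the plinth.

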